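# Load and close a drilling jig

## Robot

A 6-joint arm with a two-finger parallel gripper is mounted at the origin on the work surface. World frame = base frame: x ahead of the robot, y to its left, z up, the work surface at z = 0. Lengths are in mm, angles in rad, forces in N, time in s.
With the tool pointing down it reaches from about 350 to 950 mm from the base axis. Payload 17.4 kg.
Tool frame: the origin (TCP) lies on the mounting face of the last link; the fingertips stand 186 mm ahead of it and the grasp point (between the pads) lies 167 mm ahead of it; z points along the fingers, y is the line along which they close (so a half turn about z gives the same grasp; the last joint's range is limited). The gripper opens to 93 mm and grips with 3 to 60 N. Pads are 15 mm wide; open, the fingers measure 128 mm over their backs; the gripper's body (75 mm by 188 mm) begins 65 mm behind the grasp point.
Start: joints at [1.171, 0.116, 1.442, -0, 1.584, -0.038], TCP at [238.931, 631.305, 404.746] pointing down, gripper open.
Joint ranges: [-2.83, 2.83], [-0.83, 2.19], [0.07, 2.5], [-1.14, 4.28], [0.01, 3], [-2.97, 2.97]. Speed limits (rad/s): [1.89, 1.89, 2.22, 3.14, 3.14, 3.14].

## Interface

Orientations are given as a rotation vector (axis times angle).
In Python, from plant import * gives the robot as it stands. The module is installed in compiled form; this text tells all that it offers.
- The arm moves only by the tool send_rows, never from a script. Its argument "targets" is a list that holds one entry, the list of rows, each a list of 7 numbers: the opening, from 0 (shut) to 1 (fully open), then the shift along the tool's x, y, z in units of 25 mm (1.0 is 25 mm), then the turn, a rotation vector about the tool's x, y, z in rad. A call has 1 to 5 rows; each row is the pose to reach, as a shift and turn from the pose commanded when the call began, along the tool's axes at that moment; what a row does not reach only later rows make up. A row lasts 1/12 s, in which the tool goes at most 41.7 mm and 7.16 degrees, less where a joint would pass 70% of its speed; a pose out of reach is approached as far as the arm can. A call with a gripper value outside its range is refused whole. The fingers move at their own pace and stop on an object; "grip_force" is the grip in N (left out, the last holds). Time passes only in rows, so rows that repeat a pose let the fingers close. It gives the time, the measured TCP pose, the force, the opening and the grip force at its end, in the units of the state.
- state(): the state, without advancing time (a new reading comes with each control period).
- camera(name): name is "side" or "top"; returns a dict with "frame" (420x560x3 uint8, red, green, blue), "range_z" (420x560 float32, mm along the optical axis (not along the pixel's ray), 0 where there is no reading), "fx", "fy", "cx", "cy" (pixels), "camera_from_world" (4x4, takes a point from world to camera coordinates). Camera axes: x right, y down, z forward; pixel columns grow to the right and rows downward; lengths in mm; the calibration is good to about 2 mm. A picture is of the moment at which its call begins.
- hand_in(): hands the job in; it is judged then, once.
The state is a dict: "t": time; "q": joint angles; "qd": joint speeds; "joint_torque": joint torques, N m; "ee_pos": TCP position; "tcp_rot": TCP orientation; "contact_force": force on the tool from outside, world axes, zero at the start; "ft_torque": the same for the moment, N m; "grip_width": finger opening in mm; "grip_force": force on a finger pad.
Only numpy, scipy, OpenCV 4.12 (cv2) and the standard library are available. Lean on these libraries where they do the work, as an engineer would, in place of code of your own. Each camera call takes 0.05 s, during which the arm holds its last target. There are 200 camera calls.

## Task

Load the drilling jig on the bench: first slide the wooden blank along its channel, under the yellow lip, until it is fully home against the end stop. Then pick up the aluminium drill plate by its black handle, keep it level, and lower it gently over the two guide pins until it sits flat on the red rails, then let go. Leave the other things on the bench where they are.

Things in the scene. Friction and masses are not known exactly. Their poses are not given: they have to be found in the camera images.
- jig: Drilling jig, fixed to the bench. Origin: underside of its base, midway between the pins; x: the way the blank slides home (roughly away from the robot), z up. Grey laminate base 18 mm thick: x -65 to 85, y +-100 mm, with a 100 mm wide tongue out to x = -165 mm. Two red rails along x from -65 to 75 mm, 24 mm wide, inner faces at y = +-31.5 mm, tops 41 mm above the bench.
- stop (a point): Foot of the end stop's face, middle of the channel (jig x = 60 mm, 18 mm above the bench). The blank's front end touches this face when home. A yellow lip hangs over the last 10 mm of the channel before it (jig x 50 to 75 mm; underside 41 mm, top 49 mm above the bench).
- pin_a (a point): Tip of the guide pin at the jig's y = +75 mm, x = 0; 78 mm above the bench. Steel, 14 mm diameter, straight up to 66 mm above the bench, then a tapered nose narrowing to 6 mm diameter at the tip.
- pin_b (a point): Tip of the other, like guide pin, at the jig's y = -75 mm, x = 0.
- seat (a point): Point midway between the pins at the height of the rail tops, 41 mm above the bench: the plate's origin is here when the plate is fully down. Axes as the jig's.
- blank: Pale wooden blank 120 mm long (its x) by 60 mm wide (y) by 20 mm thick, about 0.1 kg; origin at the centre of its underside. It lies flat on the jig base, 50 to 80 mm short of home, with its front part already between the rails and its rear on the tongue. Fully home its front end touches the stop, and its origin is at x = 0, y = about 0 of the jig, 18 mm above the bench.
- plate: Aluminium drill plate 76 mm (its x) by 190 mm (y) by 10 mm thick, about 0.42 kg in all, lying flat on the bench. Origin: centre of its underside. Two through holes of 16 mm diameter at x = 0, y = +-75 mm. It is the same either way round (half turn about z). Two brass drill bushes, 3 mm proud, at x = +-24 mm, y = 0.
- plate_grip (a point): Centre of the plate's black bar handle, 46 mm above the plate's underside over its middle. The bar is 80 mm long along the plate's y, 18 mm thick (x), 20 mm high (36 to 56 mm above the underside), on two 10 mm posts at y = +-30 mm.
- glue: Bystander: yellow glue bottle, 60 mm diameter, 170 mm tall, standing; origin at the centre of its underside. Not to be disturbed.
- can: Bystander: white can, 90 mm diameter, 110 mm tall, standing; origin at the centre of its underside. Not to be disturbed.
- screwdriver: Bystander: red-handled screwdriver, 200 mm long, lying along its x. Not to be disturbed.
- offcut: Bystander: wood offcut 160 x 70 x 22 mm, lying flat; origin at the centre of its underside. Not to be disturbed.
There are look-alikes about, which are no part of the job. There is more than one size of the plate; the job needs the largest. Leave any purple look-alike of the blank alone.

How it is judged:
By the outcome, as a careful person would: the job done as asked, in the order asked, and still so for the second after the job is handed in, with the robot touching nothing.
It also fails if it takes over 64 s, if anything falls off the work surface, if the arm or the gripper's body presses on something with over 40 N, if the wrist force passes 120 N, or if a joint passes its speed limit or range.

## Working session

There is one attempt and no reset: what is moved stays moved. The work goes in short steps, Python scripts to look and compute and a tool call to move; the robot and the scene stay as the last step left them, time stands still between calls to the robot, and variables do not carry over. Pictures are saved under pics/ and viewed, at most 10 in all, crops included, and the job is handed in when it is done.

Besides the shell and the picture viewer there is one more tool, called after "Request:" by a JSON object that holds its "name" and its "arguments". send_rows: Moves the arm, as the interface text tells. Its arguments: {"type":"object","properties":{"targets":{"type":"array"},"grip_force":{"type":"number"}},"required":["targets"]}

```bash
mkdir -p pics; python3 - <<'E'
from plant import *
import cv2,numpy as np
s=state();print({k:np.round(v,3) for k,v in s.items()})
for n in("top","side"):
    c=camera(n);cv2.imwrite(f"pics/{n}0.png",c["frame"][:,:,::-1]);np.savez(f"{n}0.npz",**c)
    print(n,c["fx"],c["fy"],c["cx"],c["cy"],np.round(c["camera_from_world"],3).tolist())
E
```

```text
{'t': np.float64(0.0), 'q': array([ 1.171,  0.116,  1.442,  0.   ,  1.584, -0.038]), 'qd': array([ 0.001,  0.001, -0.001,  0.001, -0.001,  0.   ]), 'joint_torque': array([ 1.0000e-03, -7.2122e+01, -6.2262e+01,  7.8000e-02,  2.3000e-02,
       -0.0000e+00]), 'ee_pos': array([238.925, 631.313, 404.007]), 'tcp_rot': array([-5.65e-01, -3.09e+00,  2.00e-03]), 'contact_force': array([-0.032,  0.439, -0.056]), 'ft_torque': array([-0.027,  0.018,  0.053]), 'grip_force': np.float64(0.0), 'grip_width': np.float64(92.963)}
top 419.8825434588943 419.8825434588943 279.556968958606 212.5203246346383 [[0.012, -1.0, 0.011, 17.387], [-0.983, -0.014, -0.183, 562.756], [0.183, -0.008, -0.983, 1259.623], [0.0, 0.0, 0.0, 1.0]]
side 428.53259735135714 428.53259735135714 274.100564765677 208.63255444162147 [[0.999, -0.035, 0.023, -551.605], [0.003, -0.493, -0.87, 72.441], [0.042, 0.869, -0.492, 1079.414], [0.0, 0.0, 0.0, 1.0]]
```

View pics/top0.png

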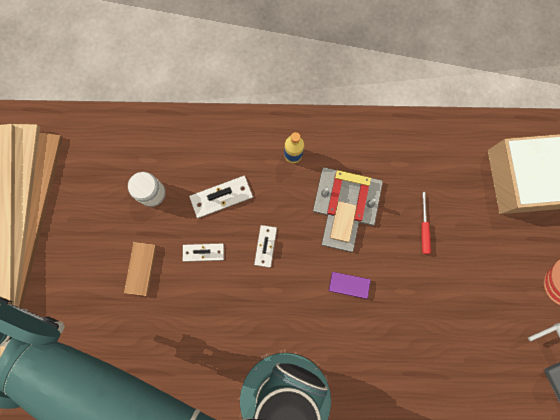

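View pics/side0.png

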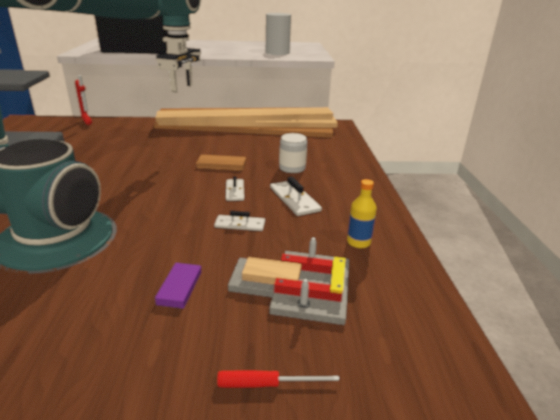

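The top view shows three white plates: the large one at (221,197) and smaller ones at (203,252) and (265,246). The blank is on the jig at (343,222), with a purple look-alike at (350,285). By the description I choose the plate at (221,197) and the blank at (343,222). Next I measure both and check the choice in one crop.

```bash
cat > h.py <<'E'
import numpy as np,cv2
def cloud(c):
    T=np.array(c["camera_from_world"]);z=c["range_z"].astype(float)
    v,u=np.mgrid[0:420,0:560]
    p=np.stack([(u-c["cx"])/c["fx"]*z,(v-c["cy"])/c["fy"]*z,z],-1)
    return (p-T[:3,3])@T[:3,:3]
def ray(c,uv,h):
    T=np.array(c["camera_from_world"]);R=T[:3,:3];o=-R.T@T[:3,3]
    uv=np.atleast_2d(uv).astype(float)
    d=np.c_[(uv[:,0]-c["cx"])/c["fx"],(uv[:,1]-c["cy"])/c["fy"],np.ones(len(uv))]@R
    return (o+d*((h-o[2])/d[:,2])[:,None])[:,:2]
def box(c,mask,h):  # biggest blob -> rect on plane h: centre, size, long-axis angle, pixel centre
    k=max(cv2.findContours(mask.astype(np.uint8),cv2.RETR_EXTERNAL,cv2.CHAIN_APPROX_NONE)[0],key=cv2.contourArea)[:,0]
    r=cv2.minAreaRect(ray(c,k,h).astype(np.float32));b=cv2.boxPoints(r)
    e=max(b[1]-b[0],b[2]-b[1],key=np.linalg.norm)
    return np.round(r[0],1),np.round(sorted(r[1]),1),round(float(np.arctan2(e[1],e[0])%np.pi),3),k.mean(0).round(1)
def win(a,x0,x1,y0,y1):
    m=np.zeros(a.shape,bool);m[y0:y1,x0:x1]=a[y0:y1,x0:x1];return m
E
python3 - <<'E'
from h import *
c=dict(np.load("top0.npz"));s=dict(np.load("side0.npz"))
hsv=cv2.cvtColor(c["frame"],cv2.COLOR_RGB2HSV).astype(int);H,S,V=hsv[...,0],hsv[...,1],hsv[...,2]
P=cloud(c);Z=P[...,2]
print("plate",box(c,win((S<70)&(V>140),185,257,170,222),10))
for n,w in(("pl2",(180,228,240,266)),("pl3",(250,280,222,270))):print(n,box(c,win((S<70)&(V>140),*w),10)[:2])
print("handle",box(c,win((V<60),195,245,180,212),56))
print("lip",box(c,win((H>22)&(H<35)&(S>150)&(V>120),325,380,165,190),49))
red=win(((H<6)|(H>174))&(S>180)&(V>100),320,380,175,225)
print("blank",box(c,win((H>8)&(H<24)&(S<150)&(V>150),315,375,195,245),38))
print("V@blank",hsv[222,343],hsv[195,365],hsv[205,318],hsv[150,400])
# depth based
for n,w,lo,hi in(("plateD",(180,262,168,225),6,13),("handD",(185,255,170,220),48,64),("blankD",(315,375,198,245),33,40)):
    m=win((Z>lo)&(Z<hi),*w);q=P[m][:,:2].astype(np.float32);print(n,len(q),cv2.minAreaRect(q),P[m].mean(0).round(1))
for n,w in(("pa",(315,335,180,205)),("pb",(362,385,190,215))):
    m=win(Z>55,*w);print(n,m.sum(),P[m].round(0).tolist()[:12])
Ps=cloud(s)
for n,w in(("pa_s",(300,322,232,265)),("pb_s",(295,312,272,308))):
    m=win((Ps[...,2]>50)&(Ps[...,2]<90),*w);print(n,m.sum(),Ps[m].mean(0).round(1),Ps[m].max(0).round(1))
a=cv2.resize(c["frame"][165:265,180:390,::-1],None,fx=3.8,fy=3.8,interpolation=cv2.INTER_CUBIC)
b=cv2.resize(s["frame"][225:325,220:370,::-1],None,fx=2.1,fy=2.1)
o=np.zeros((600,800,3),np.uint8);o[:380,:798]=a;o[385:595,:315]=b;cv2.imwrite("pics/crop.png",o)
E
```

```text
plate (array([622. , 215.9]), array([ 78.9, 192.8]), 1.957, array([220.4, 196.3]))
pl2 (array([440.1, 266.4]), array([ 53.4, 129.4]))
pl3 (array([462.5,  69. ]), array([ 53.8, 130.2]))
handle (array([619.5, 215.3]), array([17.9, 71.9]), 1.936, array([219.2, 193.7]))
lip (array([ 677.5, -159.9]), array([0., 0.]), 0.0, array([338., 178.]))
blank (array([ 546.7, -167.6]), array([ 87.1, 171.2]), 2.985, array([341.4, 224.7]))
V@blank [ 20  81 237] [  1 177 206] [ 21  23 178] [ 11 139 136]
plateD 968 ((624.0, 215.96495056152344), (186.87252807617188, 261.1982727050781), 0.8339489698410034) [620.5 215.5   9.7]
handD 152 ((621.36328125, 216.35951232910156), (19.145471572875977, 78.99075317382812), 21.630186080932617) [620.4 216.2  56.2]
blankD 579 ((550.7691650390625, -189.8966522216797), (133.47137451171875, 144.913818359375), 77.64151763916016) [ 547.6 -178.4   37.6]
pa 19 [[637.0, -115.0, 77.0], [638.0, -118.0, 75.0], [637.0, -121.0, 78.0], [635.0, -115.0, 74.0], [634.0, -118.0, 77.0], [633.0, -121.0, 80.0], [635.0, -125.0, 72.0], [633.0, -113.0, 67.0], [632.0, -116.0, 70.0], [632.0, -118.0, 73.0], [631.0, -121.0, 77.0], [632.0, -125.0, 72.0]]
pb 19 [[605.0, -261.0, 73.0], [605.0, -264.0, 74.0], [603.0, -265.0, 83.0], [605.0, -270.0, 76.0], [604.0, -260.0, 65.0], [602.0, -261.0, 72.0], [601.0, -263.0, 78.0], [601.0, -266.0, 79.0], [600.0, -268.0, 83.0], [601.0, -260.0, 61.0], [600.0, -262.0, 68.0], [599.0, -264.0, 71.0]]
pa_s 67 [ 633.2 -125.8   64.8] [ 641.  -120.4   77.9]
pb_s 84 [ 601.4 -272.2   65.7] [ 608.4 -263.4   78.8]
```

View pics/crop.png

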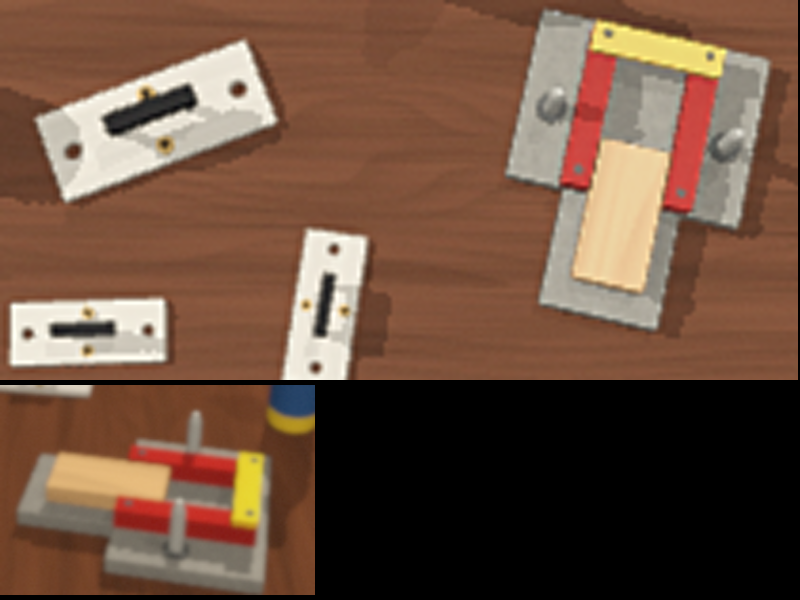

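The crop confirms the choice. The big plate has its holes at about px (199,204) and (243,188). The pale blank lies between the red rails on the jig tongue, short of the yellow lip. The other two plates are clearly smaller, at 130 mm. Next I refine the jig pose.

```bash
cat > jig.py <<'E'
from h import *
c=dict(np.load("top0.npz"));s=dict(np.load("side0.npz"))
H,S,V=[x.astype(int) for x in cv2.split(cv2.cvtColor(c["frame"],cv2.COLOR_RGB2HSV))]
print("lip",box(c,win((H>20)&(H<36)&(S>90)&(V>150),325,385,165,192),49))
m=win((H>8)&(H<24)&(S>50)&(S<130)&(V>185),315,375,195,245)
print("blank",box(c,m,38))
r=win(((H<7)|(H>172))&(S>150)&(V>90),325,375,175,225)
ks=sorted(cv2.findContours(r.astype(np.uint8),0,1)[0],key=cv2.contourArea)[-2:]
for k in ks:
    q=cv2.minAreaRect(ray(c,k[:,0],41).astype(np.float32));print("rail",np.round(q[0],1),np.round(q[1],1),round(q[2],1))
# pin tips: pixels of tip crop, rays to z=78 from both views
print("side tips",ray(s,[[313.3,238.5],[305.7,279.5]],78).round(1))
for h in((199.2,204.6),(242.6,188.3)):
    u0,v0=map(int,h);g=V.astype(float)[v0-4:v0+5,u0-4:u0+5];w=np.clip(140-g,0,None);yy,xx=np.mgrid[v0-4:v0+5,u0-4:u0+5]
    p=[(w*xx).sum()/w.sum(),(w*yy).sum()/w.sum()];print("hole",np.round(p,1),ray(c,[p],8).round(1))
P=cloud(c)
for n,w in(("pa",(315,335,180,205)),("pb",(362,385,190,215))):
    q=P[win((P[...,2]>45),*w)];print(n,len(q),q.mean(0).round(1),np.median(q,0).round(1))
gl=win((P[...,2]>100),280,310,130,170);print("glue",P[gl].mean(0).round(0))
E
python3 jig.py
```

```text
lip (array([ 679.4, -207.4]), array([ 27.3, 109.6]), 1.359, array([352.8, 177.4]))
blank (array([ 541.6, -175.8]), array([ 60.1, 119.8]), 2.928, array([343.2, 221.2]))
rail [ 619.3 -149. ] [ 23.4 116.7] 77.7
rail [ 600.6 -233.2] [ 24.2 116.5] 77.7
side tips [[ 633.9 -122.9]
 [ 602.5 -267.1]]
hole [198.8 204.3] [[594. 286.]]
hole [242.2 188. ] [[650.4 147.4]]
pa 37 [ 618.7 -123.5   93.8] [ 629.8 -121.9   56.7]
pb 39 [ 607.9 -255.    58.9] [ 602.2 -260.9   51.6]
glue [756. -16. 143.]
```

Request:
{"name": "send_rows", "arguments": {"grip_force": 20, "targets": [[[0,0,-1.5,0,0,0,-0.07],[0,0,-3,0,0,0,-0.14],[0,0,-4.5,0,0,0,-0.14],[0,0,-6,0,0,0,-0.14],[0,0,-7.5,0,0,0,-0.14]]]}}

```text
t: 0.52
ee_pos: [171.9, 454.4, 404.0]
tcp_rot: [-0.348, -3.122, 0.001]
contact_force: [-0.3, -0.4, 1.8]
grip_width: 64.0
grip_force: 0.0
```

Request:
{"name": "send_rows", "arguments": {"targets": [[[0,-1.2,-1.1,0,0,0,0],[0,-2.4,-2.2,0,0,0,0],[0,-3.6,-3.3,0,0,0,0],[0,-4.8,-4.4,0,0,0,0],[0,-6,-5.5,0,0,0,0]]]}}

```text
t: 0.93
ee_pos: [288.9, 287.0, 404.7]
tcp_rot: [0.346, 3.122, 0.0]
contact_force: [1.1, 0.5, 0.8]
grip_width: 31.1
grip_force: 0.0
```

Request:
{"name": "send_rows", "arguments": {"targets": [[[0,-1.1,-1.2,0,0,0,0],[0,-2.2,-2.4,0,0,0,0],[0,-3.3,-3.6,0,0,0,0],[0,-4.4,-4.8,0,0,0,0],[0,-5.5,-6,0,0,0,0]]]}}

```text
t: 1.35
ee_pos: [390.0, 110.2, 404.8]
tcp_rot: [0.348, 3.122, 0.0]
contact_force: [0.1, 0.2, 0.6]
grip_width: 1.1
grip_force: 0.0
```

Request:
{"name": "send_rows", "arguments": {"targets": [[[0,-0.6,-1.5,0,0,0,0],[0,-1.2,-3,0,0,0,0],[0,-1.8,-4.5,0,0,0,0],[0,-2.4,-6,0,0,0,0],[0,-3,-7.5,0,0,0,0]]]}}

```text
t: 1.77
ee_pos: [421.2, -89.3, 404.7]
tcp_rot: [0.348, 3.122, 0.0]
contact_force: [2.5, 1.1, 0.3]
grip_width: 0.2
grip_force: 0.0
```

Request:
{"name": "send_rows", "arguments": {"targets": [[[0,-0.9,-1.2,0.5,0,0,0],[0,-1.8,-2.4,1.5,0,0,0],[0,-1.8,-2.4,3,0,0,0],[0,-1.8,-2.4,4.5,0,0,0],[0,-1.8,-2.4,6,0,0,0]]]}}

```text
t: 2.18
ee_pos: [452.0, -156.2, 252.8]
tcp_rot: [-0.35, -3.122, -0.0]
contact_force: [0.4, -0.7, -0.6]
grip_width: 0.7
grip_force: 0.0
```

Request:
{"name": "send_rows", "arguments": {"targets": [[[0,0,0,1,0,0,0],[0,0,0,1.8,0,0,0],[0,-0.3,0,1.8,0,0,0],[0,-0.6,0,1.8,0,0,0],[0,-0.8,0,1.8,0,0,0]]]}}

```text
t: 2.6
ee_pos: [472.9, -160.2, 210.5]
tcp_rot: [0.348, 3.121, -0.0]
contact_force: [1.0, -0.8, -0.3]
grip_width: 0.3
grip_force: 0.0
```

```bash
python3 - <<'E'
from plant import *
import cv2
from h import *
c=camera("top");s=camera("side")
a=cv2.resize(c["frame"][150:290,270:410,::-1],(400,400));b=cv2.resize(s["frame"][190:330,220:360,::-1],(400,400))
cv2.imwrite("pics/push1.png",np.hstack([a,b]))
E
```

```text
(no output)
```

View pics/push1.png

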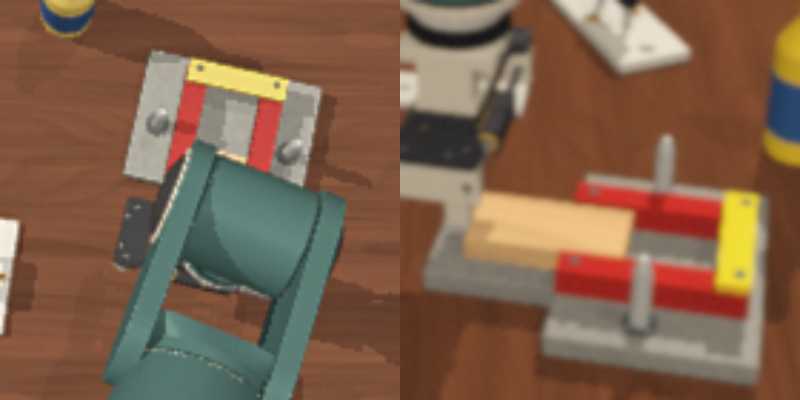

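The shut fingers are just behind the blank's rear face, in line with the channel (side crop about (465,215)). I push now.

Request:
{"name": "send_rows", "arguments": {"targets": [[[0,-0.3,0,0,0,0,0],[0,-0.7,0,0,0,0,0],[0,-1.1,0,0,0,0,0],[0,-1.5,0,0,0,0,0],[0,-1.8,0,0,0,0,0]]]}}

```text
t: 3.12
ee_pos: [517.1, -170.2, 209.8]
tcp_rot: [0.348, 3.122, -0.0]
contact_force: [-1.2, 0.0, 1.4]
grip_width: 0.9
grip_force: 0.5
```

Request:
{"name": "send_rows", "arguments": {"targets": [[[0,-0.3,0,0,0,0,0],[0,-0.5,0,0,0,0,0],[0,-0.7,0,0,0,0,0],[0,-0.9,0,0,0,0,0],[0,-1.0,0,0,0,0,0]]]}}

```text
t: 3.53
ee_pos: [540.7, -175.5, 209.7]
tcp_rot: [0.348, 3.122, -0.0]
contact_force: [-1.0, -0.1, -0.1]
grip_width: 0.4
grip_force: 0.4
```

Request:
{"name": "send_rows", "arguments": {"targets": [[[0,-0.1,0,0,0,0,0],[0,-0.2,0,0,0,0,0],[0,-0.26,0,0,0,0,0],[0,-0.32,0,0,0,0,0],[0,-0.36,0,0,0,0,0]]]}}

```text
t: 3.95
ee_pos: [549.0, -177.4, 209.8]
tcp_rot: [0.348, 3.122, 0.0]
contact_force: [0.1, 0.8, -0.1]
grip_width: 0.9
grip_force: 0.3
```

Request:
{"name": "send_rows", "arguments": {"targets": [[[0,-0.02,0,0,0,0,0],[0,-0.04,0,0,0,0,0],[0,-0.06,0,0,0,0,0],[0,-0.06,0,0,0,0,0],[0,-0.06,0,0,0,0,0]]]}}

```text
t: 4.37
ee_pos: [550.3, -177.7, 209.8]
tcp_rot: [-0.348, -3.122, -0.0]
contact_force: [-3.1, 0.7, 2.9]
grip_width: 0.3
grip_force: 1.9
```

Request:
{"name": "send_rows", "arguments": {"targets": [[[0,-0.02,0,0,0,0,0],[0,-0.04,0,0,0,0,0],[0,-0.06,0,0,0,0,0],[0,-0.06,0,0,0,0,0],[0,-0.06,0,0,0,0,0]]]}}

```text
t: 4.78
ee_pos: [551.1, -177.9, 209.8]
tcp_rot: [-0.347, -3.118, -0.001]
contact_force: [-18.4, 4.7, 11.9]
grip_width: 0.8
grip_force: 9.6
```

Request:
{"name": "send_rows", "arguments": {"targets": [[[0,-0.02,0,0,0,0,0],[0,-0.04,0,0,0,0,0],[0,-0.04,0,0,0,0,0],[0,-0.04,0,0,0,0,0],[0,-0.04,0,0,0,0,0]]]}}

```text
t: 5.2
ee_pos: [551.6, -178.0, 209.8]
tcp_rot: [-0.347, -3.116, -0.001]
contact_force: [-28.0, 6.8, 19.1]
grip_width: 0.3
grip_force: 14.6
```

Request:
{"name": "send_rows", "arguments": {"targets": [[[0,0.3,0,0,0,0,0],[0,1,0,0,0,0,0],[0,1.6,0,-0.8,0,0,0],[0,1.6,0,-2.3,0,0,0],[0,1.6,0,-3.9,0,0,0]]]}}

```text
t: 5.62
ee_pos: [512.8, -169.1, 307.1]
tcp_rot: [-0.348, -3.12, -0.001]
contact_force: [0.7, -0.4, 0.4]
grip_width: 0.7
grip_force: 0.0
```

Request:
{"name": "send_rows", "arguments": {"targets": [[[0.3,0,0.8,-1.2,0,0,0.1],[0.6,0,2,-2,0,0,0.2],[0.6,0,3.5,-2.4,0,0,0.3],[0.6,0,5.1,-2.4,0,0,0.4],[0.6,0,6.7,-2.4,0,0,0.5]]]}}

```text
t: 6.03
ee_pos: [550.7, -4.5, 368.5]
tcp_rot: [1.117, 2.934, 0.001]
contact_force: [0.0, -0.5, -0.7]
grip_width: 29.5
grip_force: 0.0
```

```bash
cat > blank.py <<'E'
from plant import *
from h import *
c=camera("top");np.savez("top1.npz",**c)
H,S,V=[x.astype(int) for x in cv2.split(cv2.cvtColor(c["frame"],cv2.COLOR_RGB2HSV))]
m=win((H>8)&(H<24)&(S>50)&(S<130)&(V>185),315,375,178,245)
print("blank",box(c,m,38))
cv2.imwrite("pics/home.png",cv2.resize(c["frame"][150:290,270:410,::-1],(500,500)))
E
python3 blank.py
```

```text
blank (array([ 614.6, -193.5]), array([ 58.5, 111.2]), 2.915, array([348.2, 198.3]))
```

View pics/home.png

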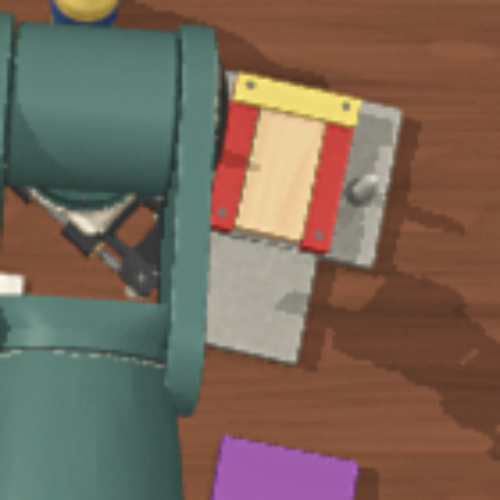

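The blank is home: it shows 111 mm up to the lip (110 expected), centred between the rails at about px (348,198). Next I go to the plate.

Request:
{"name": "send_rows", "arguments": {"targets": [[[0.6,0.6,1.4,0,0,0,0.1],[0.6,1.2,2.8,0,0,0,0.2],[0.6,1.8,4.2,0,0,0,0.3],[0.6,2.4,5.6,0,0,0,0.4],[0.6,3,7,0,0,0,0.457]]]}}

```text
t: 6.5
ee_pos: [610.3, 176.8, 367.3]
tcp_rot: [1.753, 2.606, 0.001]
contact_force: [0.3, 0.3, 0.2]
grip_width: 55.6
grip_force: 0.0
```

Request:
{"name": "send_rows", "arguments": {"targets": [[[0.6,0.7,0.5,0,0,0,0],[0.6,1.29,1.02,0.5,0,0,0],[0.6,1.29,1.02,1.7,0,0,0],[0.6,1.29,1.02,3,0,0,0],[0.6,1.29,1.02,4.2,0,0,0]]]}}

```text
t: 6.92
ee_pos: [621.1, 214.8, 260.7]
tcp_rot: [1.745, 2.612, 0.001]
contact_force: [-0.3, 0.9, 1.0]
grip_width: 55.7
grip_force: 0.0
```

Request:
{"name": "send_rows", "arguments": {"targets": [[[0.6,0,0,0.8,0,0,0],[0.6,0,0,1.5,0,0,0],[0.6,0,0,1.95,0,0,0],[0.6,0,0,1.95,0,0,0],[0.6,0,0,1.95,0,0,0]]]}}

```text
t: 7.33
ee_pos: [621.4, 214.4, 213.7]
tcp_rot: [-1.746, -2.611, 0.0]
contact_force: [0.4, -0.0, 0.6]
grip_width: 55.7
grip_force: 0.0
```

```bash
python3 - <<'E'
from plant import *
import cv2
from h import *
s=camera("side");c=camera("top")
cv2.imwrite("pics/grasp.png",np.hstack([cv2.resize(s["frame"][140:240,240:340,::-1],(400,400)),cv2.resize(c["frame"][150:250,170:270,::-1],(400,400))]))
E
```

```text
(no output)
```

View pics/grasp.png

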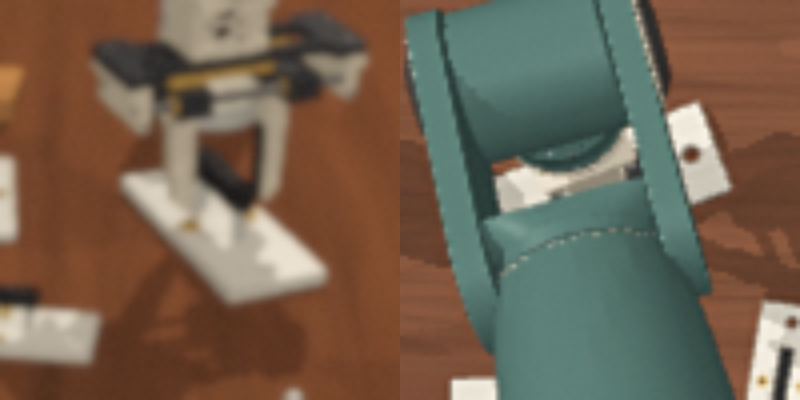

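The fingers straddle the black bar (side crop about (225,180)). I centre by 1.5 mm and close.

Request:
{"name": "send_rows", "arguments": {"grip_force": 45, "targets": [[[0.4,0.06,0,0,0,0,0],[0.2,0.06,0,0,0,0,0],[0,0.06,0,0,0,0,0],[0,0.06,0,0,0,0,0],[0,0.06,0,0,0,0,0]]]}}

```text
t: 7.85
ee_pos: [620.7, 215.8, 213.7]
tcp_rot: [1.746, 2.611, 0.0]
contact_force: [-0.3, -0.3, 0.1]
grip_width: 26.7
grip_force: 0.0
```

Request:
{"name": "send_rows", "arguments": {"targets": [[[0,0,0,0,0,0,0],[0,0,0,0,0,0,0],[0,0,0,0,0,0,0],[0,0,0,0,0,0,0],[0,0,0,-0.1,0,0,0]]]}}

```text
t: 8.27
ee_pos: [620.5, 215.7, 215.2]
tcp_rot: [-1.746, -2.611, 0.001]
contact_force: [0.5, 0.5, -5.7]
grip_width: 17.6
grip_force: 45.0
```

Request:
{"name": "send_rows", "arguments": {"targets": [[[0,0,0,-0.2,0,0,0],[0,0,0,-0.6,0,0,0],[0,0,0,-1.2,0,0,0],[0,0,0,-2,0,0,0],[0,0,0,-3,0,0,0]]]}}

```text
t: 8.68
ee_pos: [620.5, 215.7, 292.0]
tcp_rot: [-1.746, -2.611, 0.001]
contact_force: [-0.1, -0.1, -4.5]
grip_width: 17.3
grip_force: 45.0
```

Request:
{"name": "send_rows", "arguments": {"targets": [[[0,0,0,-1.2,0,0,0],[0,0,0,-2.6,0,0,0],[0,0,0,-4,0,0,0],[0,-0.8,-0.3,-4.4,0,0,0],[0,-2,-0.85,-4.4,0,0,0.1]]]}}

```text
t: 9.1
ee_pos: [619.9, 162.6, 406.9]
tcp_rot: [1.866, 2.522, 0.009]
contact_force: [0.3, -0.2, -4.6]
grip_width: 17.9
grip_force: 45.0
```

Request:
{"name": "send_rows", "arguments": {"targets": [[[0,-1.3,-0.55,0,0,0,0.1],[0,-2.6,-1.1,0,0,0,0.2],[0,-3.9,-1.65,0,0,0,0.3],[0,-5.2,-2.2,0,0,0,0.4],[0,-6.5,-2.75,0,0,0,0.5]]]}}

```text
t: 9.52
ee_pos: [600.3, -15.5, 402.8]
tcp_rot: [2.444, 1.972, 0.002]
contact_force: [0.8, -0.4, -4.2]
grip_width: 17.6
grip_force: 45.0
```

Request:
{"name": "send_rows", "arguments": {"targets": [[[0,-1.5,0.5,0,0,0,0],[0,-3,1,0,0,0,0],[0,-4.5,1.4,0,0,0,0],[0,-5.8,1.9,0,0,0,0],[0,-6.83,2.2,0,0,0,0]]]}}

```text
t: 9.93
ee_pos: [619.3, -195.0, 402.6]
tcp_rot: [2.44, 1.976, 0.001]
contact_force: [0.4, -1.2, -4.4]
grip_width: 17.6
grip_force: 45.0
```

Request:
{"name": "send_rows", "arguments": {"targets": [[[0,0,0,0.8,0,0,0],[0,0,0,1.8,0,0,0],[0,0,0,2.6,0,0,0],[0,0,0,3.2,0,0,0],[0,0,0,3.4,0,0,0]]]}}

```text
t: 10.35
ee_pos: [619.3, -192.3, 314.4]
tcp_rot: [-2.439, -1.978, 0.002]
contact_force: [0.0, -0.1, -5.2]
grip_width: 17.8
grip_force: 45.0
```

```bash
cat > over.py <<'E'
import sys
from plant import *
from h import *
s=camera("side");c=camera("top");st=state();print(st["ee_pos"].round(1),st["tcp_rot"].round(3))
np.savez("topH.npz",**c);np.savez("sideH.npz",**s)
n=sys.argv[1]
cv2.imwrite(f"pics/{n}.png",np.hstack([cv2.resize(s["frame"][180:330,225:375,::-1],(400,400)),cv2.resize(c["frame"][140:250,290:400,::-1],(400,400))]))
E
python3 over.py hover
```

```text
[ 619.6 -192.2  316.1] [-2.439e+00 -1.979e+00  1.000e-03]
```

View pics/hover.png

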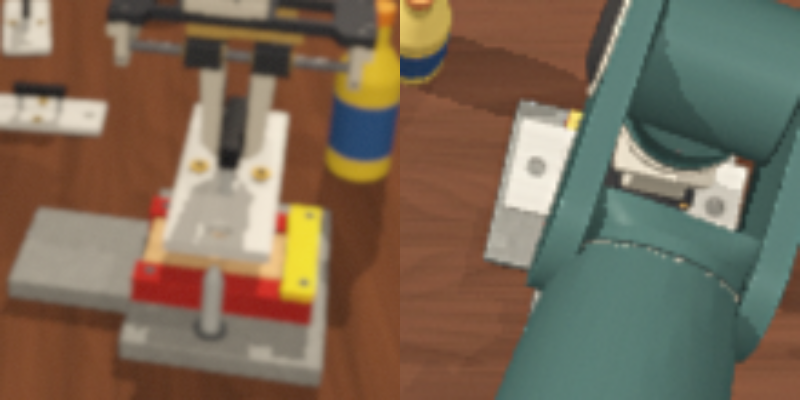

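The plate hovers level over the jig. In the top view both holes are visible, at about px (328,185) and (377,196), and grey pin metal shows through them. I compute the residual offset next.

```bash
cat > res.py <<'E'
from h import *
c=dict(np.load("topH.npz"));c0=dict(np.load("top0.npz"))
def cent(c,uv,r,thr):
    u0,v0=uv;g=cv2.cvtColor(c["frame"],cv2.COLOR_RGB2GRAY).astype(float)[v0-r:v0+r+1,u0-r:u0+r+1]
    w=np.clip(thr-g,0,None);yy,xx=np.mgrid[v0-r:v0+r+1,u0-r:u0+r+1];print(g.astype(int).tolist() if 0 else g.max())
    return [(w*xx).sum()/w.sum(),(w*yy).sum()/w.sum()]
h=[cent(c,p,4,185) for p in((328,185),(377,196))]
w=ray(c,h,112);print(np.round(h,1),w.round(1),"mid",w.mean(0).round(1),"len",np.linalg.norm(w[0]-w[1]).round(1),"ang",np.degrees(np.arctan2(*(w[0]-w[1])[::-1])).round(2))
# pins in first picture: whole streak (darker/brighter than base) and rays for ends
T=np.array(c0["camera_from_world"])
for P in((634,-120.5),(602,-267)):
    for z in(18,66,78):
        q=T[:3,:3]@np.array([*P,z])+T[:3,3];print(P,z,(q[:2]/q[2]*c0["fx"]+[c0["cx"],c0["cy"]]).round(1))
o=[cv2.resize(c0["frame"][y:y+30,x:x+30,::-1],(390,390),interpolation=cv2.INTER_NEAREST) for x,y in((310,177),(358,188))]
cv2.imwrite("pics/pins.png",np.hstack(o))
E
python3 res.py
```

```text
242.0
207.0
[[327.  185.2]
 [376.1 196.6]] [[ 637.  -117. ]
 [ 604.  -264.4]] mid [ 620.5 -190.7] len 151.0 ang 77.37
(634, -120.5) 18 [324.6 193.3]
(634, -120.5) 66 [326.4 189.8]
(634, -120.5) 78 [326.8 188.9]
(602, -267) 18 [370.  203.7]
(602, -267) 66 [373.5 200.5]
(602, -267) 78 [374.4 199.7]
```

View pics/pins.png

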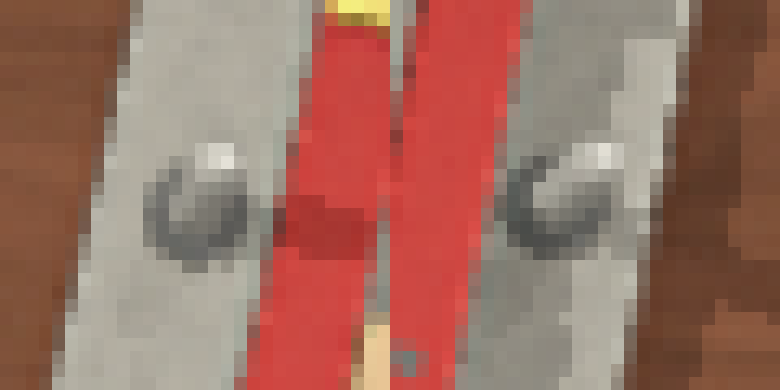

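Request:
{"name": "send_rows", "arguments": {"targets": [[[0,-0.07,-0.04,0.2,0,0,0],[0,-0.07,-0.04,0.4,0,0,0],[0,-0.07,-0.04,0.6,0,0,0],[0,-0.07,-0.04,0.7,0,0,0],[0,-0.07,-0.04,0.7,0,0,0]]]}}

```text
t: 10.87
ee_pos: [618.2, -193.8, 297.9]
tcp_rot: [-2.44, -1.978, 0.001]
contact_force: [1.2, 0.7, -5.6]
grip_width: 17.5
grip_force: 45.0
```

Request:
{"name": "send_rows", "arguments": {"targets": [[[0,0,0,0.1,0,0,0],[0,0,0,0.2,0,0,0],[0,0,0,0.3,0,0,0],[0,0,0,0.3,0,0,0],[0,0,0,0.3,0,0,0]]]}}

```text
t: 11.28
ee_pos: [618.3, -193.9, 290.8]
tcp_rot: [-2.44, -1.979, 0.0]
contact_force: [0.4, 0.2, -4.9]
grip_width: 17.3
grip_force: 45.0
```

Request:
{"name": "send_rows", "arguments": {"targets": [[[0,0,0,0.06,0,0,0],[0,0,0,0.12,0,0,0],[0,0,0,0.16,0,0,0],[0,0,0,0.16,0,0,0],[0,0,0,0.16,0,0,0]]]}}

```text
t: 11.7
ee_pos: [618.3, -193.9, 286.9]
tcp_rot: [-2.44, -1.979, 0.0]
contact_force: [-0.2, -0.1, -4.6]
grip_width: 17.9
grip_force: 45.0
```

Request:
{"name": "send_rows", "arguments": {"targets": [[[0,0,0,0.06,0,0,0],[0,0,0,0.12,0,0,0],[0,0,0,0.12,0,0,0],[0,0,0,0.12,0,0,0],[0,0,0,0.12,0,0,0]]]}}

```text
t: 12.12
ee_pos: [618.3, -193.9, 284.0]
tcp_rot: [-2.44, -1.979, 0.0]
contact_force: [0.0, 0.1, -5.8]
grip_width: 17.8
grip_force: 45.0
```

Request:
{"name": "send_rows", "arguments": {"targets": [[[0,0,0,0.06,0,0,0],[0,0,0,0.12,0,0,0],[0,0,0,0.12,0,0,0],[0,0,0,0.12,0,0,0],[0,0,0,0.12,0,0,0]]]}}

```text
t: 12.53
ee_pos: [618.3, -193.9, 281.0]
tcp_rot: [2.44, 1.979, -0.0]
contact_force: [-0.9, 0.9, -3.7]
grip_width: 17.3
grip_force: 45.0
```

Request:
{"name": "send_rows", "arguments": {"targets": [[[0,0,0,0.06,0,0,0],[0,0,0,0.12,0,0,0],[0,0,0,0.16,0,0,0],[0,0,0,0.16,0,0,0],[0,0,0,0.16,0,0,0]]]}}

```text
t: 12.95
ee_pos: [618.3, -193.9, 276.8]
tcp_rot: [-2.44, -1.979, 0.0]
contact_force: [-1.7, -0.7, -6.1]
grip_width: 17.6
grip_force: 45.0
```

Request:
{"name": "send_rows", "arguments": {"targets": [[[0,0,0,0.1,0,0,0],[0,0,0,0.2,0,0,0],[0,0,0,0.3,0,0,0],[0,0,0,0.36,0,0,0],[0,0,0,0.36,0,0,0]]]}}

```text
t: 13.37
ee_pos: [618.3, -193.9, 267.4]
tcp_rot: [-2.44, -1.979, 0.001]
contact_force: [-0.3, -2.1, -6.6]
grip_width: 17.5
grip_force: 45.0
```

Request:
{"name": "send_rows", "arguments": {"targets": [[[0,0,0,0.1,0,0,0],[0,0,0,0.2,0,0,0],[0,0,0,0.3,0,0,0],[0,0,0,0.32,0,0,0],[0,0,0,0.32,0,0,0]]]}}

```text
t: 13.78
ee_pos: [618.3, -193.9, 259.6]
tcp_rot: [-2.44, -1.979, 0.0]
contact_force: [-0.7, -1.5, -5.3]
grip_width: 17.7
grip_force: 45.0
```

Request:
{"name": "send_rows", "arguments": {"targets": [[[0,0,0,0.04,0,0,0],[0,0,0,0.08,0,0,0],[0,0,0,0.12,0,0,0],[0,0,0,0.14,0,0,0],[0,0,0,0.14,0,0,0]]]}}

```text
t: 14.2
ee_pos: [618.3, -193.9, 256.4]
tcp_rot: [2.44, 1.979, -0.0]
contact_force: [-1.1, -1.2, -4.3]
grip_width: 17.7
grip_force: 45.0
```

Request:
{"name": "send_rows", "arguments": {"targets": [[[0,0,0,0.02,0,0,0],[0,0,0,0.04,0,0,0],[0,0,0,0.04,0,0,0],[0,0,0,0.04,0,0,0],[0,0,0,0.04,0,0,0]]]}}

```text
t: 14.62
ee_pos: [618.3, -193.9, 255.5]
tcp_rot: [2.44, 1.979, -0.0]
contact_force: [-0.9, -0.6, -4.9]
grip_width: 17.7
grip_force: 45.0
```

Request:
{"name": "send_rows", "arguments": {"targets": [[[0,0,0,0.02,0,0,0],[0,0,0,0.04,0,0,0],[0,0,0,0.04,0,0,0],[0,0,0,0.04,0,0,0],[0,0,0,0.04,0,0,0]]]}}

```text
t: 15.03
ee_pos: [618.3, -193.9, 254.6]
tcp_rot: [2.44, 1.979, -0.0]
contact_force: [-1.7, -1.5, -3.2]
grip_width: 17.3
grip_force: 45.0
```

Request:
{"name": "send_rows", "arguments": {"targets": [[[0,0,0,0.02,0,0,0],[0,0,0,0.02,0,0,0],[0,0,0,0.02,0,0,0],[0,0,0,0.02,0,0,0],[0,0,0,0.02,0,0,0]]]}}

```text
t: 15.45
ee_pos: [618.3, -194.0, 254.6]
tcp_rot: [2.44, 1.979, 0.0]
contact_force: [-6.1, -2.0, 3.4]
grip_width: 17.6
grip_force: 45.0
```

The rails now carry the plate. I release and rise.

Request:
{"name": "send_rows", "arguments": {"targets": [[[0.3,0,0,0,0,0,0],[0.5,0,0,0,0,0,0],[0.5,0,0,0,0,0,0],[0.5,0,0,0,0,0,0],[0.5,0,0,0,0,0,0]]]}}

```text
t: 15.87
ee_pos: [618.4, -193.8, 254.0]
tcp_rot: [2.44, 1.979, 0.0]
contact_force: [0.3, -0.7, -0.3]
grip_width: 44.4
grip_force: 0.0
```

Request:
{"name": "send_rows", "arguments": {"targets": [[[0.5,0,0,-0.2,0,0,0],[0.5,0,0,-1,0,0,0],[0.5,0,0,-2.2,0,0,0],[0.5,0,0,-3.6,0,0,0],[0.5,0,0,-5.2,0,0,0]]]}}

```text
t: 16.28
ee_pos: [618.0, -193.8, 384.6]
tcp_rot: [-2.439, -1.978, 0.001]
contact_force: [0.6, 0.1, -0.2]
grip_width: 46.4
grip_force: 0.0
```

Request:
{"name": "send_rows", "arguments": {"targets": [[[0.5,0.6,-1,-0.3,0,0,0],[0.5,1.2,-2.2,-0.5,0,0,0],[0.5,1.9,-3.5,-0.5,0,0,0],[0.5,2.6,-4.8,-0.5,0,0,0],[0.5,3.3,-6.1,-0.5,0,0,0]]]}}

```text
t: 16.7
ee_pos: [484.7, -80.8, 396.8]
tcp_rot: [2.44, 1.978, 0.001]
contact_force: [0.8, 0.7, 0.2]
grip_width: 46.4
grip_force: 0.0
```

```bash
python3 over.py done; python3 - <<'E'
from h import *
s=dict(np.load("sideH.npz"));c=dict(np.load("topH.npz"));c0=dict(np.load("top0.npz"))
for n,k in(("side",s),("top",c)):
    g=k["frame"];P=cloud(k);m=(g.min(-1)>150)&(P[...,2]>40)&(P[...,2]<62)&(abs(P[...,0]-618)<110)&(abs(P[...,1]+194)<110)
    q=P[m];A=np.c_[q[:,:2]-q[:,:2].mean(0),np.ones(len(q))];f=np.linalg.lstsq(A,q[:,2],rcond=None)[0]
    print(n,len(q),"tilt",f[:2].round(4),"z",f[2].round(1))
E
```

```text
[483.3 -79.4 397.8] [2.437 1.98  0.003]
side 1515 tilt [ 0.0011 -0.0003] z 51.2
top 361 tilt [-0.024   0.0097] z 51.6
```

View pics/done.png

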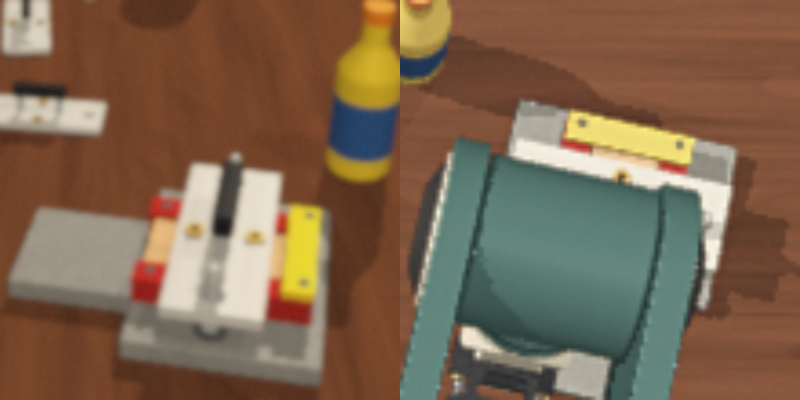

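The plate sits flat on the rails with both pins through it. Its top reads about 51 mm (51 expected) with almost no tilt, and the blank is still home at side crop (160,250) to (275,260). The gripper is clear of everything.

```bash
python3 -c "
from plant import *
print(hand_in())"
```

```text
the job is handed in; nothing more can be done
None
```

The job is handed in, though the hand-in returned no verdict: the blank is home against the stop, the largest drill plate is flat on the red rails over both pins and released, and I moved nothing else; it took about 17 of the 64 s.

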